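# Feel along the computer's ledge for the hidden release notch and press the key in it

### The arm

A 6-joint arm with a two-finger parallel gripper is mounted at the origin on the work surface. World frame = base frame: x ahead of the robot, y to its left, z up, the work surface at z = 0. Lengths are in m, angles in degrees, forces in N, time in s.
With the tool pointing down it reaches from about 0.375 to 0.9 m from the base axis. Payload 3.1 kg.
Tool frame: the origin (TCP) lies on the centre line of the jaws, within the pads' length; the fingertips stand 11 mm ahead of it and the grasp point (between the pads) lies 8 mm behind it; z points along the fingers, y is the line along which they close (so a half turn about z gives the same grasp; the last joint's range is limited). The gripper opens to 87 mm and grips with 3 to 60 N. Pads are 19 mm wide; open, the fingers measure 117 mm over their backs; the gripper's body (75 mm by 190 mm) begins 51 mm behind the grasp point.
Start: joints at [65.804, 30.224, 82.088, -0, 67.689, -10.227], TCP at [0.151, 0.607, 0.234] pointing down, gripper open.
Joint ranges: [-176.69, 176.69], [-43.24, 126.21], [12.49, 139.97], [-82, 262], [0, 151.66], [-163.58, 163.58]. Speed limits (degrees/s): [159.86, 159.86, 180, 180, 180, 180].

### API

Orientations are given as a 3x3 rotation matrix whose columns are the frame's x, y, z axes.
In Python, from rig import * gives the robot as it stands.
- The arm moves only by the shell command python3 -m inch 'ROWS'. ROWS is JSON, a list of rows, each an object of numbers: "gripper": the opening in per cent of the stroke, from 0 (shut) to 100 (fully open); "dx", "dy", "dz": the shift along the tool's x, y, z in mm; "turn": the turn about the tool's z in rad. A call has 1 to 12 rows; each row is the pose to reach, as a shift and turn from the pose commanded when the call began, along the tool's axes at that moment; what a row does not reach only later rows make up. A row lasts 1/10 s, in which the tool goes at most 50 mm and 8.59 degrees, less where a joint would pass 70% of its speed; a pose out of reach is approached as far as the arm can. A call with a gripper value outside its range is refused whole. The fingers move at their own pace and stop on an object; the grip force is fixed at half the most. Time passes only in rows, so rows that repeat a pose let the fingers close. It gives the time, the measured TCP pose, the force and the opening at its end, in the units of the state.
- read_state(): the state, without advancing time (a new reading comes with each control period).
- capture(name): name is "scene" or "top" or "wrist"; returns the picture (420x560x3 uint8, red, green, blue); there is no depth.
- get_calibration(name): a dict with "camera_matrix" (3x3 intrinsics, pixels), "k1" (the pictures are not rectified: a ray, as slopes to the right and down, at radius r is drawn at 1 + k1 r^2 times it, then the intrinsics apply), "world_to_cam" (4x4, takes a point from world to camera coordinates); the wrist camera has in their place "T_tool_cam" (4x4, takes a point from camera to tool coordinates, whose origin is the TCP and whose axes are the flange's). Camera axes: x right, y down, z forward; pixel columns grow to the right and rows downward; lengths in m; the calibration is good to about 2 mm. A picture is of the moment at which its call begins: read the wrist's pose just before it. get_calibration takes no time and is no camera call.
- hand_in(): hands the job in, once; it reports no verdict.
Trained networks look in the newest picture that a camera, given by its name, has taken for a name from the list of things; names that differ only in an ending like _2 or _b are one class to them, and where a whole thing is asked for, a point or a joint stands for the part that bears it (a point fixed in the world has none). Each returns a list of dicts, best first, with "score" (0 to 1); they miss things now and then, are a little off and sometimes report something else, mostly with a low value. They report only what shows in the picture. A call takes as long as a camera call.
- recognise(camera, query): "extent" ([centre column, centre row, width, height] in pixels, round what is visible of it).
The state is a dict: "time_s": time; "joint_positions": joint angles; "qvel": joint speeds; "tau": joint torques, N m; "position": TCP position; "tcp_rot": TCP orientation; "force": force on the tool from outside, world axes, zero at the start; "moment": the same for the moment, N m; "opening": opening from 0.0 (shut) to 1.0 (fully open).
Only numpy, scipy, OpenCV 4.12 (cv2) and the standard library are available. Lean on these libraries where they do the work, as an engineer would, in place of code of your own. Each camera call takes 0.05 s, during which the arm holds its last target. There are 200 camera calls.

### The job

The cover of the desktop computer is let go by a key hidden in a notch somewhere along the low ledge on the computer's near side. Slide a fingertip along the ledge until you find the notch, press the key inside it fully down so that the cover comes ajar, and then draw back clear of everything. Do not touch the cover itself, and leave the loose things lying on and right around the computer where they are: nothing is to be picked up.

Things in the scene. Friction and masses are not known exactly. Their poses are not given: they have to be found in the camera images.
- case: desktop computer lying flat, grey, fixed; 240 mm deep (its x), 348 mm wide (its y). Origin at the centre of its underside, z up; its -x side faces the robot. A level ledge (see ledge_middle) runs along that side between two shoulders (z = 83 mm, each 84 mm wide in y). Behind the ledge, at x > -75 mm, the case rises to z = 85 mm, with the cover on top (near edge at x = -45 mm).
- ledge_middle (a point): middle of the ledge's top, axes as the case's: ledge 180 mm long (y), 45 mm wide (x), open to -x. A notch 44 mm long in y is cut right across it, open to the front, the same grey; the notch's centre lies anywhere within 42 mm of this point, so each end of the ledge is whole for 26 mm or more. The key lies in the notch, its flat top 10 mm below the ledge.
- release_key (a joint): release key in the notch: 0 = up (as at the start), 0.006 m = fully down. Straight down, stiff rubbing of about 4 to 5 N with no return spring: it stays where it is pressed. The cover is linked to it and rises with it.
- cover: thin aluminium top cover, 160 x 340 x 4 mm, hinged along its far edge. Origin on the hinge line, 115 mm behind the case's centre (+x) and 85 mm up; it reaches 160 mm towards the robot from there and lies level when shut. With the key fully down it is ajar by 0.06 rad, its near edge 10 mm higher.
- screw_pot: small open aluminium pot, 40 mm across, 30 mm tall, standing on one of the case's two shoulders; origin at the centre of its underside; leave alone
- drive: flat dark drive, 100 x 70 x 9 mm, lying beside the computer; origin at its underside; leave alone
- ram_box: small cardboard box, 50 x 140 x 25 mm, lying beside the computer; origin at its underside; leave alone
- screwdriver: screwdriver lying before the computer; leave alone

How it is judged:
By the outcome, as a careful person would: the job done as asked, in the order asked, and still so for the second after the job is handed in, with the robot touching nothing.
It also fails if it takes over 48 s, if anything falls off the work surface, if the arm or the gripper's body presses on something with over 40 N, if the wrist force passes 120 N, or if a joint passes its speed limit or range.

## Working session

There is one attempt and no reset: what is moved stays moved. The work goes in short steps, Python scripts to look and compute and a shell command to move; the robot and the scene stay as the last step left them, time stands still between calls to the robot, and variables do not carry over. Pictures are saved under pics/ and viewed, on a budget of 10 in all, crops included, one or two more only if the job needs it, and the job is handed in when it is done.

```bash
mkdir -p pics; ls; cat > h.py <<'E'
from rig import *
import numpy as np, cv2
def ray(cam,px):
    c=get_calibration(cam);K=np.array(c["camera_matrix"]);k=c["k1"]
    d=np.linalg.inv(K)@[px[0],px[1],1];u=d[:2].copy();x=u.copy()
    for _ in range(20): x=u/(1+k*(x@x))
    d=np.array([x[0],x[1],1])
    if cam=="wrist":
        s=read_state();R=np.array(s["tcp_rot"]);p=np.array(s["position"]);T=np.array(c["T_tool_cam"])
        return p+R@T[:3,3],R@T[:3,:3]@d
    W=np.linalg.inv(np.array(c["world_to_cam"]));return W[:3,3],W[:3,:3]@d
def at(cam,px,z):
    o,d=ray(cam,px);return o+d*(z-o[2])/d[2]
E
python3 - <<'E'
from h import *
for n in("scene","top"):
    im=capture(n);cv2.imwrite(f"pics/{n}0.png",im[:,:,::-1])
    for q in("case","cover","screw_pot","drive","ram_box","screwdriver","ledge_middle"):
        try: print(n,q,[(r["extent"],round(r["score"],2)) for r in recognise(n,q)[:2]])
        except Exception as e: print(q,e)
s=read_state();print(s["time_s"],s["position"],s["tcp_rot"],s["force"])
E
```

```text
pics
scene case [([268.1, 244.8, 189.5, 136.7], 0.8)]
scene cover [([260.1, 233.1, 164.0, 93.6], 0.72)]
scene screw_pot [([344.4, 217.4, 17.3, 23.1], 0.74)]
scene drive [([373.9, 279.4, 59.3, 35.5], 0.87)]
scene ram_box [([195.4, 190.8, 32.3, 20.3], 0.93)]
scene screwdriver [([346.0, 218.9, 15.6, 15.8], 0.7)]
scene ledge_middle [([268.4, 245.9, 186.2, 134.7], 0.82)]
top case [([262.4, 199.6, 179.8, 142.5], 0.65)]
top cover [([263.7, 180.1, 171.0, 104.1], 0.65)]
top screw_pot [([187.6, 227.7, 20.8, 16.2], 0.79)]
top drive [([152.8, 208.4, 47.8, 49.8], 0.98)]
top ram_box [([370.0, 255.4, 68.3, 31.9], 0.94), ([260.1, 197.0, 178.0, 137.6], 0.46)]
top screwdriver [([223.3, 276.9, 87.8, 13.4], 0.79)]
top ledge_middle [([222.7, 278.0, 85.8, 8.8], 0.69), ([264.8, 179.3, 171.8, 103.8], 0.68)]
0.8 [0.15083431 0.60651769 0.23357851] [[-9.70431414e-01  2.41377031e-01  7.94350190e-06]
 [ 2.41377031e-01  9.70431411e-01  6.69438268e-05]
 [ 8.45007841e-06  6.68817714e-05 -9.99999998e-01]] [0.22126294 0.34244457 1.00458349]
```

```bash
python3 - <<'E'
import cv2
a=cv2.imread("pics/top0.png")[100:310,110:420]
cv2.imwrite("pics/t1.png",cv2.resize(a,None,fx=2.58,fy=2.58,interpolation=cv2.INTER_CUBIC))
E
```

```text
(no output)
```

View pics/t1.png

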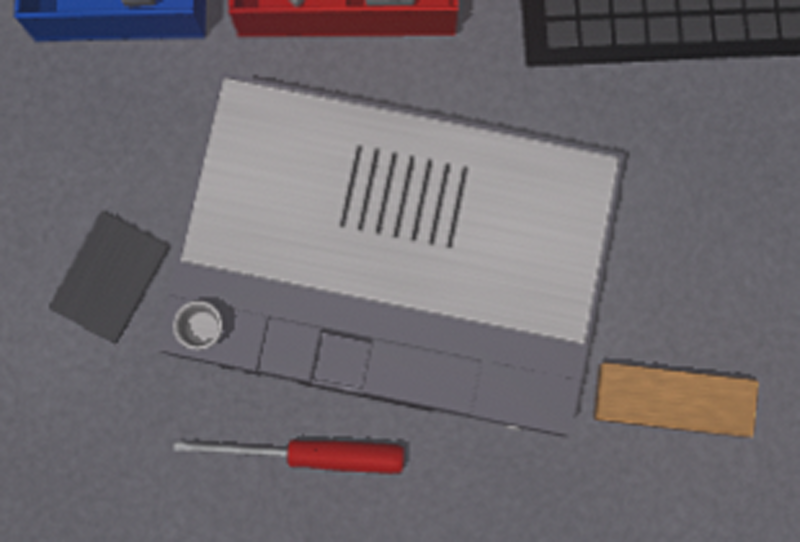

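View pics/scene0.png

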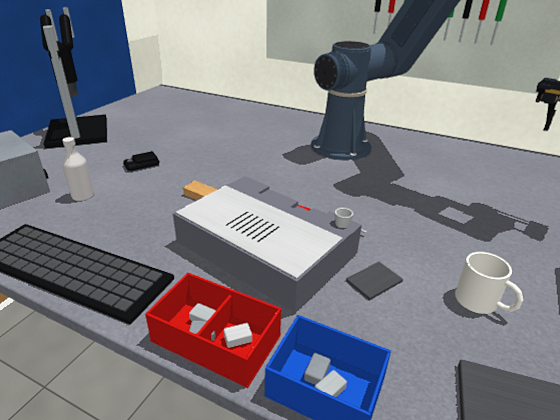

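```bash
cat >> h.py <<'E'
def topc(p,z): return at("top",(np.array(p)+.5)/2.58-.5+[110,100],z)
E
python3 - <<'E'
from h import *
from scipy.optimize import least_squares
px=[(182,262),(222,80),(620,155),(585,342)]
w=np.array([topc(p,.088)[:2] for p in px])
m=np.array([(-45,170),(115,170),(115,-170),(-45,-170)])/1000
def f(q):
    c,s=np.cos(q[2]),np.sin(q[2]);return (m@np.array([[c,s],[-s,c]])+q[:2]-w).ravel()
r=least_squares(f,[.5,0,0]);q=r.x
print(w,q,np.degrees(q[2]),r.fun)
c,s=np.cos(q[2]),np.sin(q[2]);R=np.array([[c,-s],[s,c]])
print("case",[f(q) is None])
L=lambda P:R.T@(P[:2]-q[:2])*1000
for z in(.07,.08):
  for n,p in dict(nl=(315,335),nr=(371,341),nbl=(312,380),nbr=(364,388),ledgeL=(268,318),ledgeLf=(260,371),ledgeR=(480,360),shLf=(163,352),shRf=(566,435),pot=(198,323)).items(): print(z,n,L(topc(p,z)).round(1))
print("ledge mid",R@[-.0975,0]+q[:2])
for p in((290,455),(403,457),(175,447)): print("sd",L(topc(p,.015)))
cal=get_calibration("wrist");print(cal)
E
```

```text
[[ 0.62991638  0.21210319]
 [ 0.78519011  0.18116841]
 [ 0.71816944 -0.15374391]
 [ 0.56090489 -0.1200656 ]] [ 0.63925441  0.03687559 -0.20165155] -11.553782670198272 [-0.00070124  0.00034066  0.00078297 -0.00077059 -0.00029417  0.00103111
  0.00021244 -0.00060118]
case [False]
0.07 nl [-80.8  50.9]
0.07 nr [-76.7   4.1]
0.07 nbl [-118.1   45.8]
0.07 nbr [-116.2    2.2]
0.07 ledgeL [-74.5  92.3]
0.07 ledgeLf [-119.1   89.8]
0.07 ledgeR [-74.9 -87.9]
0.07 shLf [-119.5  172.9]
0.07 shRf [-122.6 -169.8]
0.07 pot [-90.  149.1]
0.08 nl [-81.6  50. ]
0.08 nr [-77.6   3.7]
0.08 nbl [-118.5   45. ]
0.08 nbr [-116.7    1.7]
0.08 ledgeL [-75.3  91. ]
0.08 ledgeLf [-119.6   88.6]
0.08 ledgeR [-75.7 -87.6]
0.08 shLf [-119.9  170.9]
0.08 shRf [-123.  -168.7]
0.08 pot [-90.7 147.3]
ledge mid [0.54373004 0.05640364]
sd [-183.15497589   56.16258262]
sd [-165.91425193  -40.27029275]
sd [-196.15466976  155.98564549]
{'camera_matrix': array([[376.14887553,   0.        , 270.85116741],
       [  0.        , 376.14887553, 211.71455729],
       [  0.        ,   0.        ,   1.        ]]), 'k1': -0.04144507172021308, 'T_tool_cam': array([[ 2.35673353e-05, -9.62544048e-01, -2.71125351e-01,
         7.47553179e-02],
       [ 9.99999867e-01,  1.62537858e-04, -4.90114682e-04,
        -7.65933611e-04],
       [ 5.15825103e-04, -2.71125303e-01,  9.62543923e-01,
        -1.50398439e-01],
       [ 0.00000000e+00,  0.00000000e+00,  0.00000000e+00,
         1.00000000e+00]])}
```

```bash
cat >> h.py <<'E'
Q=np.array([0.63925441,0.03687559,-0.20165155])
def go(cx,cy,z):
    "tool-frame shift (mm) and turn to put TCP at case (cx,cy) mm, world z m, tool x along case +y"
    c,s=np.cos(Q[2]),np.sin(Q[2]);w=np.array([[c,-s],[s,c]])@[cx/1000,cy/1000]+Q[:2]
    st=read_state();R=np.array(st["tcp_rot"]);p=np.array(st["position"])
    d=R.T@(np.r_[w,z]-p)*1000
    hd=np.arctan2(R[1,0],R[0,0]);t=(hd-(Q[2]+np.pi/2)+np.pi)%(2*np.pi)-np.pi
    cc=np.array([[c,s],[-s,c]])@(p[:2]-Q[:2])*1000
    print("t",round(st["time_s"],2),"case pos",cc.round(1),"z",p[2].round(4),"shift",d.round(1),"turn",round(t,4),"F",np.round(st["force"],2),"op",round(st["opening"],3))
E
python3 -c "
from h import *
go(-100,-30,.16)"
```

```text
t 0.8 case pos [-592.6  460.3] z 0.2336 shift [-512.8 -469.1   73.5] turn 1.5287 F [0.22 0.34 1.  ] op 0.998
```

```bash
python3 -m inch '[{"gripper":0,"dx":-36,"dy":-33,"dz":0,"turn":0.1},{"gripper":0,"dx":-72,"dy":-66,"dz":0,"turn":0.2},{"gripper":0,"dx":-108,"dy":-99,"dz":0,"turn":0.32},{"gripper":0,"dx":-144,"dy":-132,"dz":0,"turn":0.44},{"gripper":0,"dx":-180,"dy":-165,"dz":0,"turn":0.56},{"gripper":0,"dx":-216,"dy":-198,"dz":0,"turn":0.68},{"gripper":0,"dx":-252,"dy":-231,"dz":0,"turn":0.8},{"gripper":0,"dx":-288,"dy":-264,"dz":0,"turn":0.92},{"gripper":0,"dx":-324,"dy":-297,"dz":0,"turn":1.04},{"gripper":0,"dx":-360,"dy":-330,"dz":0,"turn":1.16},{"gripper":0,"dx":-390,"dy":-358,"dz":0,"turn":1.28},{"gripper":0,"dx":-410,"dy":-376,"dz":0,"turn":1.4}]'; python3 -c "
from h import *
go(-100,-30,.16)"
```

```text
time_s: 2.0
position: [0.4599, 0.1401, 0.2339]
tcp_rot: [[0.08, 0.997, 0.002], [0.997, -0.08, -0.0], [-0.0, 0.002, -1.0]]
force: [0.5, 0.4, 0.2]
opening: 0.033
t 2.0 case pos [-196.4   65.2] z 0.2339 shift [-106.1   84.1   74.1] turn 0.1211 F [0.5  0.35 0.22] op 0.033
```

```bash
python3 -m inch '[{"gripper":0,"dx":-30,"dy":25,"dz":0,"turn":0.06},{"gripper":0,"dx":-60,"dy":50,"dz":0,"turn":0.1},{"gripper":0,"dx":-90,"dy":72,"dz":0,"turn":0.12},{"gripper":0,"dx":-106,"dy":84,"dz":20,"turn":0.12},{"gripper":0,"dx":-106,"dy":84,"dz":50,"turn":0.12},{"gripper":0,"dx":-106,"dy":84,"dz":74,"turn":0.12},{"gripper":0,"dx":-106,"dy":84,"dz":74,"turn":0.12},{"gripper":0,"dx":-106,"dy":84,"dz":74,"turn":0.12}]'; python3 - <<'E'
from h import *
go(-100,-30,.11)
im=capture("wrist");cv2.imwrite("pics/w1.png",im[:,:,::-1])
E
```

```text
time_s: 2.8
position: [0.5341, 0.0308, 0.1597]
tcp_rot: [[0.192, 0.981, -0.0], [0.981, -0.192, 0.0], [-0.0, -0.0, -1.0]]
force: [0.2, 0.5, 0.3]
opening: 0.007
t 2.8 case pos [-101.8  -27. ] z 0.1597 shift [-3.   1.8 49.7] turn 0.0087 F [0.23 0.46 0.29] op 0.007
```

View pics/w1.png

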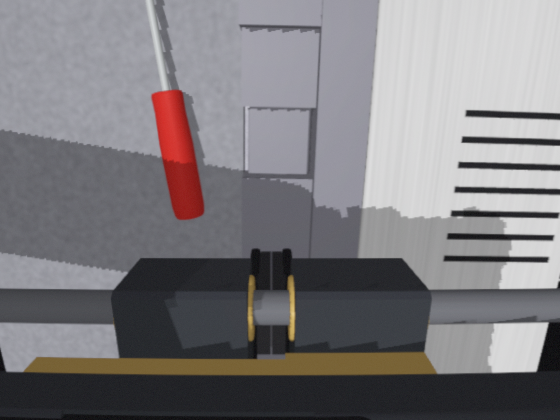

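```bash
python3 - <<'E'
from h import *
c,s=np.cos(Q[2]),np.sin(Q[2]);M=np.array([[c,s],[-s,c]])
print("shoulder edge",M@(at("wrist",(280,26),.083)[:2]-Q[:2])*1000)
for z in(.06,.07,.08): print(z,[(M@(at("wrist",p,z)[:2]-Q[:2])*1000).round(1) for p in((282,107),(282,178),(242,105),(317,106),(321,30),(240,30))])
E
```

```text
shoulder edge [-97.54926574  89.9692324 ]
0.06 [array([-95.,  46.]), array([-94.3,  -0.4]), array([-120.8,   47.1]), array([-72.5,  46.9]), array([-71.8,  92.4]), array([-121.6,   91.8])]
0.07 [array([-95.3,  46.1]), array([-94.6,   1.5]), array([-120.1,   47. ]), array([-73.7,  46.9]), array([-73. ,  90.5]), array([-120.9,   90.1])]
0.08 [array([-95.6,  46.1]), array([-94.9,   3.3]), array([-119.4,   47. ]), array([-74.9,  46.9]), array([-74.2,  88.7]), array([-120.1,   88.3])]
```

```bash
python3 -m inch '[{"gripper":0,"dx":-3,"dy":0,"dz":25,"turn":0.009},{"gripper":0,"dx":-3,"dy":0,"dz":45,"turn":0.009},{"gripper":0,"dx":-3,"dy":0,"dz":60,"turn":0.009},{"gripper":0,"dx":-3,"dy":0,"dz":62,"turn":0.009},{"gripper":0,"dx":-3,"dy":0,"dz":62,"turn":0.009}]'
python3 -m inch '[{"gripper":0,"dz":1},{"gripper":0,"dz":2},{"gripper":0,"dz":3},{"gripper":0,"dz":4},{"gripper":0,"dz":4}]'; python3 -c "
from h import *
go(-100,-30,.1)"
```

```text
time_s: 3.35
position: [0.5342, 0.028, 0.0986]
tcp_rot: [[0.2, 0.98, 0.002], [0.98, -0.2, -0.0], [0.0, 0.002, -1.0]]
force: [0.4, -0.3, 0.9]
opening: 0.005
t 3.35 case pos [-101.1  -29.8] z 0.0986 shift [-0.2  1.1 -1.4] turn 0.0001 F [ 0.37 -0.28  0.88] op 0.005invalid input
```

```bash
python3 -m inch '[{"gripper":0,"dx":0,"dy":0,"dz":1,"turn":0},{"gripper":0,"dx":0,"dy":0,"dz":2,"turn":0},{"gripper":0,"dx":0,"dy":0,"dz":3,"turn":0},{"gripper":0,"dx":0,"dy":0,"dz":4,"turn":0},{"gripper":0,"dx":0,"dy":0,"dz":4,"turn":0}]'
```

```text
time_s: 3.85
position: [0.5334, 0.0279, 0.0936]
tcp_rot: [[0.201, 0.98, -0.0], [0.98, -0.201, 0.0], [-0.0, -0.0, -1.0]]
force: [-0.6, 0.1, 0.1]
opening: 0.006
```

```bash
python3 -m inch '[{"gripper":0,"dx":0,"dy":0,"dz":1,"turn":0},{"gripper":0,"dx":0,"dy":0,"dz":2,"turn":0},{"gripper":0,"dx":0,"dy":0,"dz":3,"turn":0},{"gripper":0,"dx":0,"dy":0,"dz":3,"turn":0}]'
```

```text
time_s: 4.25
position: [0.5333, 0.0279, 0.0903]
tcp_rot: [[0.201, 0.98, -0.0], [0.98, -0.201, 0.0], [-0.0, -0.0, -1.0]]
force: [0.2, -0.3, -0.4]
opening: 0.003
```

```bash
python3 -m inch '[{"gripper":0,"dx":0,"dy":0,"dz":0.7,"turn":0},{"gripper":0,"dx":0,"dy":0,"dz":1.3,"turn":0},{"gripper":0,"dx":0,"dy":0,"dz":2,"turn":0},{"gripper":0,"dx":0,"dy":0,"dz":2,"turn":0}]'
```

```text
time_s: 4.65
position: [0.5333, 0.0279, 0.0885]
tcp_rot: [[0.201, 0.98, -0.0], [0.98, -0.201, 0.0], [-0.0, -0.0, -1.0]]
force: [0.3, -0.3, 0.0]
opening: 0.006
```

```bash
python3 -m inch '[{"gripper":0,"dx":0,"dy":0,"dz":0.7,"turn":0},{"gripper":0,"dx":0,"dy":0,"dz":1.3,"turn":0},{"gripper":0,"dx":0,"dy":0,"dz":2,"turn":0},{"gripper":0,"dx":0,"dy":0,"dz":2,"turn":0}]'
```

```text
time_s: 5.05
position: [0.5334, 0.0279, 0.0865]
tcp_rot: [[0.201, 0.98, -0.0], [0.98, -0.201, 0.0], [0.0, -0.0, -1.0]]
force: [-0.2, 0.4, 0.9]
opening: 0.005
```

```bash
python3 -m inch '[{"gripper":0,"dx":0,"dy":0,"dz":0.5,"turn":0},{"gripper":0,"dx":0,"dy":0,"dz":1,"turn":0},{"gripper":0,"dx":0,"dy":0,"dz":1.5,"turn":0},{"gripper":0,"dx":0,"dy":0,"dz":1.5,"turn":0}]'
```

```text
time_s: 5.45
position: [0.5334, 0.0279, 0.0864]
tcp_rot: [[0.2, 0.98, 0.001], [0.98, -0.2, -0.0], [-0.0, 0.001, -1.0]]
force: [-2.1, 0.1, 10.1]
opening: 0.007
```

```bash
python3 -m inch '[{"gripper":0,"dx":0,"dy":0,"dz":-0.6,"turn":0},{"gripper":0,"dx":3,"dy":0,"dz":-0.6,"turn":0},{"gripper":0,"dx":6,"dy":0,"dz":-0.6,"turn":0},{"gripper":0,"dx":9,"dy":0,"dz":-0.6,"turn":0},{"gripper":0,"dx":12,"dy":0,"dz":-0.6,"turn":0},{"gripper":0,"dx":15,"dy":0,"dz":-0.6,"turn":0},{"gripper":0,"dx":18,"dy":0,"dz":-0.6,"turn":0},{"gripper":0,"dx":21,"dy":0,"dz":-0.6,"turn":0}]'; python3 -c "
from h import *
go(-101,24,.0864)"
```

```text
time_s: 6.25
position: [0.5387, 0.0474, 0.0864]
tcp_rot: [[0.2, 0.98, 0.002], [0.98, -0.2, -0.002], [-0.002, 0.003, -1.0]]
force: [-0.1, -4.5, 6.2]
opening: 0.002
t 6.25 case pos [-100.7   -9.8] z 0.0864 shift [33.8 -0.3 -0. ] turn 0.0006 F [-0.1  -4.48  6.2 ] op 0.002
```

```bash
python3 -m inch '[{"gripper":0,"dx":3,"dy":0,"dz":0,"turn":0},{"gripper":0,"dx":6,"dy":0,"dz":0,"turn":0},{"gripper":0,"dx":9,"dy":0,"dz":0,"turn":0},{"gripper":0,"dx":12,"dy":0,"dz":0,"turn":0},{"gripper":0,"dx":15,"dy":0,"dz":0,"turn":0}]';python3 -m inch '[{"gripper":0,"dx":3,"dy":0,"dz":0,"turn":0},{"gripper":0,"dx":6,"dy":0,"dz":0,"turn":0},{"gripper":0,"dx":9,"dy":0,"dz":0,"turn":0},{"gripper":0,"dx":9,"dy":0,"dz":0,"turn":0}]'; python3 -c "
from h import *
go(-101,24,.0864)"
```

```text
time_s: 6.75
position: [0.5416, 0.0621, 0.0864]
tcp_rot: [[0.2, 0.98, 0.002], [0.98, -0.2, -0.002], [-0.002, 0.002, -1.0]]
force: [-0.4, -3.2, 5.1]
opening: 0.006
time_s: 7.15
position: [0.5422, 0.0726, 0.0853]
tcp_rot: [[0.201, 0.98, -0.001], [0.98, -0.201, 0.001], [0.001, -0.001, -1.0]]
force: [0.6, 0.0, -0.4]
opening: 0.006
t 7.15 case pos [-102.3   15.6] z 0.0853 shift [ 8.4  1.3 -1.1] turn -0.0003 F [ 0.63  0.04 -0.4 ] op 0.006
```

```bash
python3 -m inch '[{"gripper":0,"dx":4,"dy":0,"dz":0,"turn":0},{"gripper":0,"dx":8.5,"dy":0,"dz":0,"turn":0},{"gripper":0,"dx":8.5,"dy":0,"dz":3,"turn":0},{"gripper":0,"dx":8.5,"dy":0,"dz":6,"turn":0},{"gripper":0,"dx":8.5,"dy":0,"dz":7.5,"turn":0},{"gripper":0,"dx":8.5,"dy":0,"dz":7.5,"turn":0}]';python3 -m inch '[{"gripper":0,"dx":0,"dy":0,"dz":0.5,"turn":0},{"gripper":0,"dx":0,"dy":0,"dz":1,"turn":0},{"gripper":0,"dx":0,"dy":0,"dz":1.5,"turn":0},{"gripper":0,"dx":0,"dy":0,"dz":2,"turn":0},{"gripper":0,"dx":0,"dy":0,"dz":2.5,"turn":0},{"gripper":0,"dx":0,"dy":0,"dz":2.5,"turn":0}]'; python3 -c "
from h import *
go(-101,24,.0704)"
```

```text
time_s: 7.75
position: [0.5438, 0.0802, 0.0777]
tcp_rot: [[0.201, 0.98, -0.001], [0.98, -0.201, 0.0], [-0.0, -0.001, -1.0]]
force: [0.3, 0.3, -0.1]
opening: 0.009
time_s: 8.35
position: [0.5442, 0.0802, 0.076]
tcp_rot: [[0.201, 0.98, 0.0], [0.98, -0.201, -0.0], [-0.0, 0.0, -1.0]]
force: [-1.2, 1.0, 3.5]
opening: 0.011
t 8.35 case pos [-101.8   23.4] z 0.076 shift [0.6 0.8 5.6] turn -0.0002 F [-1.16  1.04  3.48] op 0.011
```

Touching the key as predicted; press on to the stop.

```bash
python3 -m inch '[{"gripper":0,"dx":0,"dy":0,"dz":0.7,"turn":0},{"gripper":0,"dx":0,"dy":0,"dz":1.4,"turn":0},{"gripper":0,"dx":0,"dy":0,"dz":2.1,"turn":0},{"gripper":0,"dx":0,"dy":0,"dz":2.8,"turn":0},{"gripper":0,"dx":0,"dy":0,"dz":3.5,"turn":0},{"gripper":0,"dx":0,"dy":0,"dz":4.2,"turn":0},{"gripper":0,"dx":0,"dy":0,"dz":5,"turn":0},{"gripper":0,"dx":0,"dy":0,"dz":5,"turn":0}]';python3 -m inch '[{"gripper":0,"dx":0,"dy":0,"dz":0.5,"turn":0},{"gripper":0,"dx":0,"dy":0,"dz":1,"turn":0},{"gripper":0,"dx":0,"dy":0,"dz":1.5,"turn":0},{"gripper":0,"dx":0,"dy":0,"dz":1.5,"turn":0}]'
```

```text
time_s: 9.15
position: [0.5442, 0.0802, 0.0705]
tcp_rot: [[0.201, 0.98, 0.0], [0.98, -0.201, -0.0], [-0.0, 0.0, -1.0]]
force: [-0.7, -1.2, 2.7]
opening: 0.007
time_s: 9.55
position: [0.5442, 0.0803, 0.0703]
tcp_rot: [[0.2, 0.98, 0.001], [0.98, -0.2, -0.0], [-0.0, 0.001, -1.0]]
force: [-2.5, -0.8, 12.0]
opening: 0.004
```

```bash
python3 -m inch '[{"gripper":0,"dx":0,"dy":0,"dz":0.5,"turn":0},{"gripper":0,"dx":0,"dy":0,"dz":1,"turn":0},{"gripper":0,"dx":0,"dy":0,"dz":1,"turn":0}]';python3 -m inch '[{"gripper":0,"dx":0,"dy":0,"dz":-2,"turn":0},{"gripper":0,"dx":0,"dy":0,"dz":-5,"turn":0},{"gripper":0,"dx":0,"dy":0,"dz":-15,"turn":0},{"gripper":0,"dx":0,"dy":0,"dz":-30,"turn":0},{"gripper":0,"dx":0,"dy":0,"dz":-60,"turn":0},{"gripper":0,"dx":0,"dy":0,"dz":-90,"turn":0},{"gripper":0,"dx":0,"dy":-35,"dz":-110,"turn":0},{"gripper":0,"dx":0,"dy":-75,"dz":-130,"turn":0},{"gripper":0,"dx":0,"dy":-95,"dz":-150,"turn":0},{"gripper":0,"dx":0,"dy":-100,"dz":-160,"turn":0},{"gripper":0,"dx":0,"dy":-100,"dz":-160,"turn":0},{"gripper":0,"dx":0,"dy":-100,"dz":-160,"turn":0}]'; python3 - <<'E'
from h import *
a=capture("top")[100:310,110:420,::-1];b=capture("scene")[150:320,150:420,::-1]
b=cv2.resize(b,(a.shape[1],int(170*310/270)))
cv2.imwrite("pics/end.png",cv2.resize(np.vstack([a,b]),None,fx=1.47,fy=1.47))
E
```

```text
time_s: 9.85
position: [0.5443, 0.0802, 0.0703]
tcp_rot: [[0.2, 0.98, 0.001], [0.98, -0.2, -0.0], [-0.0, 0.001, -1.0]]
force: [-4.3, -0.4, 18.4]
opening: 0.003
time_s: 11.05
position: [0.4478, 0.1001, 0.2282]
tcp_rot: [[0.201, 0.98, 0.002], [0.98, -0.201, -0.0], [0.0, 0.002, -1.0]]
force: [-0.1, -0.0, -0.0]
opening: 0.004
```

View pics/end.png

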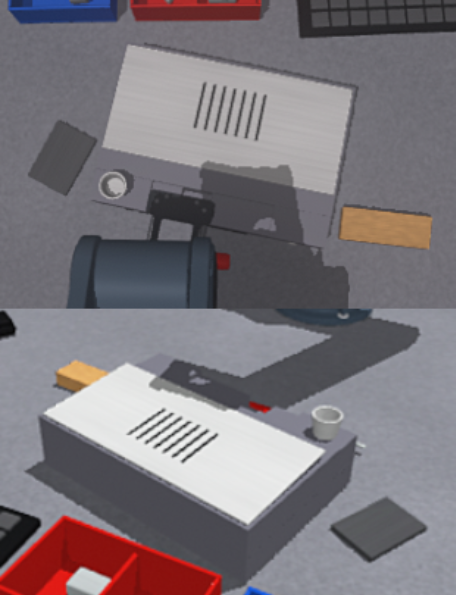

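```bash
python3 - <<'E'
from h import *
im=capture("scene")[:,:,::-1].copy();cv2.imwrite("pics/scene9.png",im);a=cv2.imread("pics/scene0.png")
top=capture("top")[:,:,::-1].copy();t0=cv2.imread("pics/top0.png")
def sh(A,B,x,y,w,h):
    r=cv2.matchTemplate(B[y-8:y+h+8,x-8:x+w+8],A[y:y+h,x:x+w],cv2.TM_CCOEFF_NORMED);_,v,_,l=cv2.minMaxLoc(r);i,j=l
    g=lambda a,b,c:(a-c)/(2*(a-2*b+c)) if abs(a-2*b+c)>1e-9 else 0
    f=lambda l:l-8
    return round(f(i)+(g(r[j,i-1],r[j,i],r[j,i+1]) if 0<i<16 else 0),2),round(f(j)+(g(r[j-1,i],r[j,i],r[j+1,i]) if 0<j<16 else 0),2),round(v,3)
for n,b in dict(slots=(222,205,60,40),pot=(332,205,26,26),drive=(342,258,66,42),ram=(180,180,28,20),redbox=(150,280,120,70)).items(): print("scene",n,sh(a,im,*b))
for n,b in dict(slots=(235,150,65,55),pot=(175,217,25,22),drive=(127,180,52,58),ram=(334,237,72,38),redbox=(195,100,100,16)).items(): print("top",n,sh(t0,top,*b))
c=get_calibration("scene");W=np.array(c["world_to_cam"]);K=np.array(c["camera_matrix"])
cc,s=np.cos(Q[2]),np.sin(Q[2]);p=np.array([[cc,-s],[s,cc]])@[.035,0]+Q[:2]
for z in(.089,.089+.08*.06):
    u=K@(W@np.r_[p,z,1])[:3];print("slots centre px",u[:2]/u[2])
st=read_state();print(st["time_s"],np.abs(st["qvel"]).max(),st["force"])
E
```

```text
scene slots (np.float32(-0.86), np.float32(-0.92), 0.846)
scene pot (np.float32(0.03), np.float32(-0.03), 0.974)
scene drive (np.float32(0.0), np.float32(-0.01), 1.0)
scene ram (np.float32(-1.29), np.float32(-0.56), 0.909)
scene redbox (np.float32(0.0), np.float32(0.0), 1.0)
top slots (np.float32(-0.08), np.float32(-0.48), 0.981)
top pot (np.float32(0.0), np.float32(0.03), 1.0)
top drive (np.float32(-0.02), np.float32(-0.0), 0.998)
top ram (np.float32(0.01), np.float32(-0.0), 0.999)
top redbox (np.float32(0.01), np.float32(0.04), 0.999)
slots centre px [254.3723129  223.07190238]
slots centre px [254.35190318 221.23689433]
11.25 0.2733168955196614 [-0.55154075  0.20493227 -0.13100598]
```

```bash
python3 - <<'E'
import cv2,numpy as np
f=lambda n:cv2.resize(cv2.imread(n)[175:300,165:370],None,fx=3.9,fy=2.35*1,interpolation=cv2.INTER_CUBIC)
cv2.imwrite("pics/cmp.png",np.vstack([f("pics/scene0.png"),f("pics/scene9.png")]))
E
```

```text
(no output)
```

View pics/cmp.png

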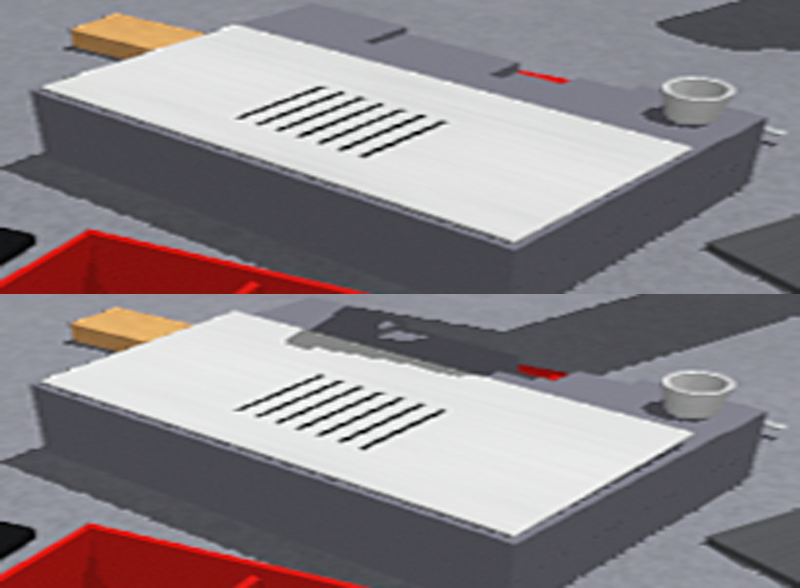

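```bash
python3 -c "
from rig import *
print(hand_in())"
```

```text
the job is handed in; nothing more can be done
None
```

The key is fully down, the cover is ajar, and the arm has drawn back clear. The job was handed in at about 11.3 s.

- **Finding the notch:** I slid the closed fingertips along the ledge at about 5–6 N. The force fell to zero and the tip dropped in by case y ≈ 16 mm. That agrees with the pictures, which put the notch centre at about 24 mm.
- **Pressing the key:** I met the key 10 mm below the ledge and pressed it about 6 mm to its stop. The force rose to 18 N with no further travel.
- **Drawing back:** I withdrew straight up, then back towards the robot. The wrist force is about zero.

**Last checks:**
- **Cover:** its near corner rose about 4 px in the scene view, where about 3.8 px was expected for fully ajar. The template match on the slots was weaker: it gave 0.9 px where 1.8 px was expected, with a poor match score.
- **Pot, drive and box:** none had moved, to within 0.05 px, in the top view. The box seemed to shift about 1.3 px in the scene view, which I put down to the raised cover hiding part of it.
- **Screwdriver:** I did not measure it. The arm partly hid it in the last top picture, but no move came near it.

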